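# Set the camera microscope's light rod to its middle click

### The arm

A 7-joint arm with a two-finger parallel gripper is mounted at the origin on the work surface. World frame = base frame: x ahead of the robot, y to its left, z up, the work surface at z = 0. Lengths are in m, angles in rad, forces in N, time in s.
With the tool pointing down it reaches from about 0.425 to 1.025 m from the base axis. Payload 9.4 kg.
Tool frame: the origin (TCP) lies between the finger pads; the fingertips stand 8 mm ahead of it and the grasp point (between the pads) lies 11 mm behind it; z points along the fingers, x is the direction in which the jaws open and shut, and the axes are right-handed (so a half turn about z gives the same grasp; the last joint's range is limited). The gripper opens to 85 mm and grips with 20 to 120 N. Pads are 22 mm wide; open, the fingers measure 114 mm over their backs; the gripper's body (76 mm by 85 mm) begins 54 mm behind the grasp point. The pads swing forward as they close: fully open they stand 13 mm farther back than shut.
Start: joints at [-1.364, 0.599, -0.003, 1.599, 0.002, 0.943, -0.08], TCP at [0.203, 0.696, 0.239] pointing down, gripper open.
Joint ranges: [-2.57, 2.57], [-0.35, 1.97], [-1.29, 1.29], [0.11, 2.56], [-1.05, 4.19], [0.11, 1.86], [-2.63, 2.63]. Speed limits (rad/s): [2.22, 2.22, 3.01, 3.01, 3.14, 3.14, 3.14].

### API

Orientations are given as a 3x3 rotation matrix whose columns are the frame's x, y, z axes.
In Python, from cell import r gives the robot as it stands.
- The arm moves only by the tool servo_tool, never from a script. Its argument "steps" is a list of rows, each an object with "linear": the shift along the world's x, y, z in mm, a list of three; "delta_rot": the turn, a rotation vector about the world's x, y, z in rad, a list of three; "gripper": the finger opening in mm, from 0 to 85.4. In form: [{"linear": [tx, ty, tz], "delta_rot": [rx, ry, rz], "gripper": gripper}, ...]. A call has 1 to 12 rows; each row is the pose to reach, as a shift and turn from the pose commanded when the call began; what a row does not reach only later rows make up. A row lasts 1/10 s, in which the tool goes at most 50 mm and 8.59 degrees, less where a joint would pass 70% of its speed; a pose out of reach is approached as far as the arm can. A call with a gripper value outside its range is refused whole. The fingers move at their own pace and stop on an object; "grip_force" is the grip in N (left out, the last holds). Time passes only in rows, so rows that repeat a pose let the fingers close. It gives the time, the measured TCP pose, the force and the opening at its end, in the units of the state.
- r.observe(): the state, without advancing time (a new reading comes with each control period).
- r.camera(name): name is "side" or "top" or "wrist"; returns a dict with "frame" (384x512x3 uint8, red, green, blue), "intrinsics" (3x3 intrinsics, pixels), "R" (3x3) and "t" (3): a world point X has camera coordinates R X + t; the wrist camera has in their place "hand_eye" (4x4, takes a point from camera to tool coordinates, whose origin is the TCP and whose axes are the tool frame's). Camera axes: x right, y down, z forward; pixel columns grow to the right and rows downward; lengths in m; the calibration is good to about 2 mm. The wrist camera is an equidistant fisheye: a pixel r from the principal point sees the ray r / f radians off the axis. A picture is of the moment at which its call begins: read the wrist's pose just before it. There is no depth.
- r.finish_job(): hands the job in, once; it reports no verdict.
The state is a dict: "time_s": time; "joint_pos": joint angles; "joint_velocities": joint speeds; "tau": joint torques, N m; "position": TCP position; "tcp_rot": TCP orientation; "force": force on the tool from outside, world axes, zero at the start; "ft_torque": the same for the moment, N m; "gripper_width": finger opening in m.
Only numpy, scipy, OpenCV 4.12 (cv2) and the standard library are available. Lean on these libraries where they do the work, as an engineer would, in place of code of your own. Each camera call takes 0.05 s, during which the arm holds its last target.

### The job

Two stereo microscopes stand on the lab bench, each with a blue-knobbed push-pull rod on its side, pulled fully out. On the microscope that carries a camera on top, push the rod in to its middle click so that the light is shared between the eyepieces and the camera. Leave the other microscope's rod as it is.

Things in the scene. Friction and masses are not known exactly. Their poses are not given: they have to be found in the camera images.
- camera_rod (a joint): rod in the side of the cream microscope with a dark box camera (56 mm) on top; value = m it is pushed in: 0 fully out (at the start), 0.026 middle click, 0.052 fully in. Leaving a click takes about 6 N, greatest 6.5 mm from it; let go anywhere within about 11 mm of the middle it draws itself there (to 2 mm) and stays; 15 mm or more past the middle it runs fully in.
- camera_rod_knob (a point): centre of that rod's blue knob, 200 mm above the bench: a level cylinder 26 mm wide, 22 mm long, on a 9 mm rod, free above. z up, y along the rod into the microscope (the way to push), -x to its eyepiece side. At the start the head block's side is 102 mm off along y (its guide sleeve stands out 35) and the head's middle 147 mm; eyepieces reach 120 mm to -x, the camera 390 mm above the bench.
- plain_rod_knob (a point): centre of the same kind of knob, with the same axes, on the rod of the other microscope, which has no camera, only a flat dark cap on top; also fully out; to be left alone. The two microscopes change places from run to run.

How it is judged:
At the end, for the whole second after the job is handed in: the camera microscope's rod rests at its middle click (within 6 mm of 26 mm in, to which it draws itself from anywhere within about 11 mm), let go and still, and the other microscope's rod is still within 10 mm of where it was at the start (fully out) (value of joint camera_rod between 0.02 and 0.032 m and velocity of joint camera_rod between -0.01 and 0.01 m/s and distance of plain_rod_knob from where it was at the start of the episode below 0.01 m); the robot touches nothing.
It fails at once if the other microscope's rod is pushed or pulled by more than 10 mm (distance of plain_rod_knob from where it was at the start of the episode above 0.01 m).
It also fails if it takes over 32 s, if anything falls off the work surface, if the arm or the gripper's body presses on something with over 40 N, if the wrist force passes 120 N, or if a joint passes its speed limit or range.

## Working session

There is one attempt and no reset: what is moved stays moved. The work goes in short steps, Python scripts to look and compute and a tool call to move; the robot and the scene stay as the last step left them, time stands still between calls to the robot, and variables do not carry over. Pictures are saved under pics/ and viewed, and the job is handed in when it is done.

Besides the shell and the picture viewer there is one more tool, called after "Request:" as name(argument=value, ...) on one line, values as JSON. servo_tool: Moves the arm, as the interface text tells. Its arguments: {"type":"object","properties":{"steps":{"type":"array","items":{"type":"object","properties":{"linear":{"type":"array","items":{"type":"number"}},"delta_rot":{"type":"array","items":{"type":"number"}},"gripper":{"type":"number"}}}},"grip_force":{"type":"number"}},"required":["steps"]}

```bash
mkdir -p pics; ls; python3 - <<'E'
from cell import r
import cv2,numpy as np
s=r.observe();print(s['time_s'],s['position'],s['tcp_rot'],s['gripper_width'],s['force'])
for n in ['side','top']:
    c=r.camera(n);cv2.imwrite(f'pics/{n}0.png',c['frame'][:,:,::-1]);np.savez(f'{n}0.npz',**c)
    print(n,c['intrinsics'],c['R'],c['t'])
E
```

```text
pics
0.0 [0.20288978 0.69555034 0.2384038 ] [[ 2.79939460e-01  9.60017611e-01 -2.91537935e-04]
 [ 9.60016361e-01 -2.79939568e-01 -1.55720903e-03]
 [-1.57656110e-03  1.56043068e-04 -9.99998745e-01]] 0.08527347877316761 [ 0.67360081 -0.4170355   0.07750155]
side [[427.91675375   0.         255.29763264]
 [  0.         427.91675375 195.31149375]
 [  0.           0.           1.        ]] [[-0.76547013 -0.64346481 -0.00291943]
 [-0.48602064  0.58113497 -0.65273737]
 [ 0.42171011 -0.49823206 -0.75757864]] [0.27840993 0.48049753 0.76326677]
top [[398.80459708   0.         254.81301308]
 [  0.         398.80459708 193.22654143]
 [  0.           0.           1.        ]] [[ 0.18511672 -0.98270941 -0.00374344]
 [-0.96036318 -0.1800968  -0.21276208]
 [ 0.20840912  0.04298088 -0.97709686]] [-0.20745537  0.49167642  0.93536352]
```

View pics/side0.png

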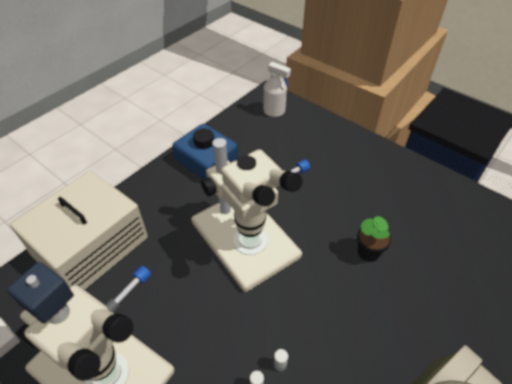

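View pics/top0.png

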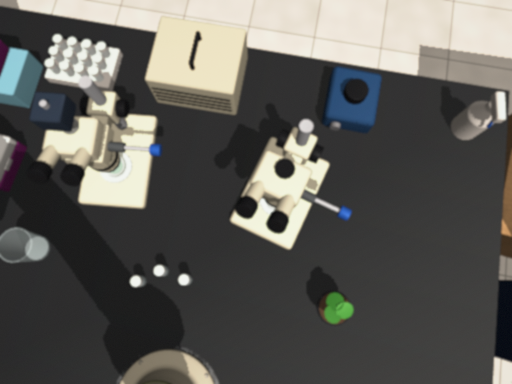

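Top view: the camera microscope is at left, with its dark box camera near (50,110) and its knob near (155,150). The plain one is right of it, knob near (345,213). In the side view the camera knob is near (142,273) and the plain one near (304,167).

```bash
cat > h.py <<'E'
import numpy as np,cv2
def load(n): return dict(np.load(n))
def ray(c,uv):
    d=np.linalg.inv(c['intrinsics'])@np.array([*uv,1.]);R=c['R'];return -R.T@c['t'],R.T@d
def plane(c,uv,z):
    o,d=ray(c,uv);return o+d*(z-o[2])/d[2]
def tri(c1,u1,c2,u2):
    A=[];b=[]
    P=[ray(c1,u1),ray(c2,u2)]
    M=0;v=0
    for o,d in P:
        d=d/np.linalg.norm(d);Q=np.eye(3)-np.outer(d,d);M=M+Q;v=v+Q@o
    X=np.linalg.solve(M,v);return X,[np.linalg.norm((np.eye(3)-np.outer(d,d)/(d@d))@(X-o)) for o,d in P]
def blobs(c):
    f=c['frame'];h=cv2.cvtColor(f,cv2.COLOR_RGB2HSV)
    m=cv2.inRange(h,(105,170,120),(125,255,255))
    n,l,s,ce=cv2.connectedComponentsWithStats(m)
    return [(ce[i].round(1),s[i]) for i in range(1,n) if s[i,4]>25]
E
python3 - <<'E'
from h import *
a=load('side0.npz');b=load('top0.npz')
for c in (a,b):
    for ce,s in blobs(c): print(ce,s,plane(c,ce,.2).round(4))
    print()
E
```

```text
[305.2 167.6] [302 165   7   6  28] [ 0.477  -0.3111  0.2   ]
[139.  270.6] [134 267  11   9  42] [0.5573 0.1045 0.2   ]
[145.1 276.1] [141 270   9  12  50] [0.5396 0.1048 0.2   ]

[155.2 149.6] [151 145   9  11  89] [0.545  0.1089 0.2   ]
[344.5 212.7] [339 207  12  13 108] [ 0.4837 -0.3101  0.2   ]
```

```bash
python3 - <<'E'
from h import *
for n,(x,y) in (('side',(0,230)),('top',(20,70))):
    f=load(n+'0.npz')['frame'][y:y+150,x:x+180,::-1];cv2.imwrite(f'pics/{n}z.png',cv2.resize(f,None,fx=4,fy=4,interpolation=cv2.INTER_CUBIC))
E
```

```text
(no output)
```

View pics/topz.png

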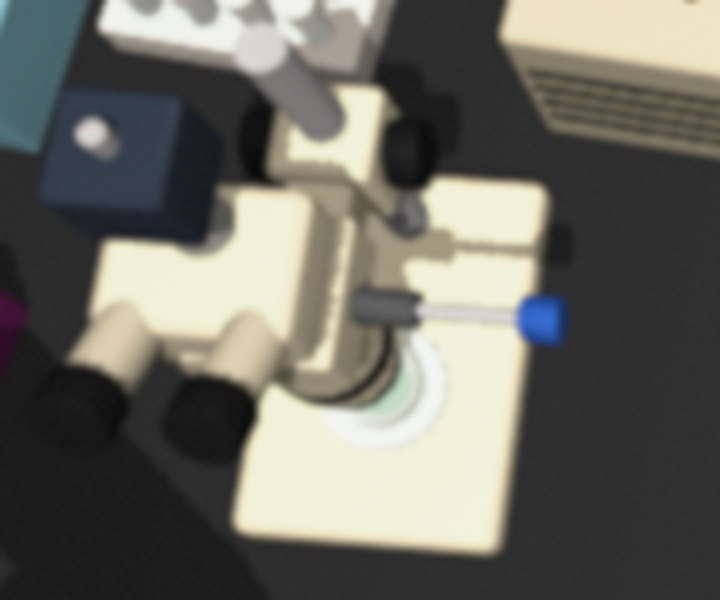

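View pics/sidez.png

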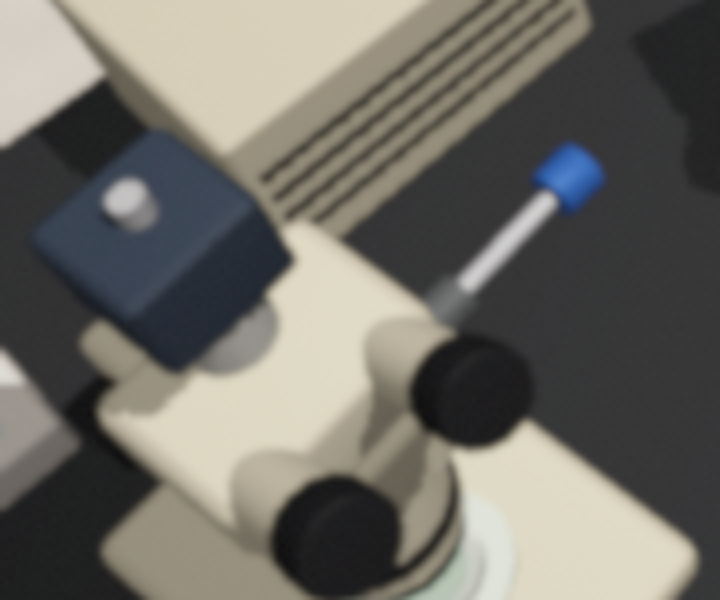

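```bash
python3 - <<'E'
from h import *
a=load('side0.npz');b=load('top0.npz')
k=tri(a,(142.3,274.3),b,(155.7,150));print('knob',k)
k2=tri(a,(116.3,301.8),b,(125.5,147.75));print('rod',k2)
p=plane(b,(155.7,150),.2);q=plane(b,(125.5,147.75),.2);print(p,q,np.degrees(np.arctan2(*(q-p)[1::-1])))
p=plane(a,(142.3,274.3),.2);q=plane(a,(116.3,301.8),.2);print(p,q,np.degrees(np.arctan2(*(q-p)[1::-1])))
# base plate right edge & bottom edge, z~0.02
e=[plane(b,(x/4+20,y/4+70),.02) for x,y in((547,200),(503,540),(240,530),(495,550))]
print(np.degrees(np.arctan2(*(e[0]-e[1])[1::-1])),np.degrees(np.arctan2(*(e[2]-e[3])[1::-1])))
E
```

```text
knob (array([0.54352961, 0.10656085, 0.20416547]), [np.float64(0.00042244128134132287), np.float64(0.0004224412813413006)])
rod (array([0.53655796, 0.17165864, 0.20342688]), [np.float64(0.00023365272704777327), np.float64(0.0002336527270479412)])
[0.54431031 0.10765559 0.2       ] [0.53727648 0.17288922 0.2       ] 96.15415215204273
[0.54650167 0.10566658 0.2       ] [0.53884725 0.17121283 0.2       ] 96.66076658583293
6.712197896161205 96.10173302868033
```

Request:
servo_tool(steps=[{"linear": [0,0,50],"delta_rot": [0,0,0],"gripper": 0},{"linear": [0,0,100],"delta_rot": [0,0,0],"gripper": 0},{"linear": [0,0,150],"delta_rot": [0,0,0],"gripper": 0},{"linear": [0,0,200],"delta_rot": [0,0,0],"gripper": 0},{"linear": [0,0,245],"delta_rot": [0,0,0],"gripper": 0},{"linear": [0,0,280],"delta_rot": [0,0,0],"gripper": 0},{"linear": [15,-28,280],"delta_rot": [0,0,-0.05],"gripper": 0},{"linear": [35,-66,280],"delta_rot": [0,0,-0.12],"gripper": 0},{"linear": [57,-107,280],"delta_rot": [0,0,-0.19],"gripper": 0},{"linear": [79,-148,280],"delta_rot": [0,0,-0.26],"gripper": 0},{"linear": [101,-189,280],"delta_rot": [0,0,-0.33],"gripper": 0},{"linear": [123,-230,280],"delta_rot": [0,0,-0.4],"gripper": 0}])

```text
time_s: 1.3
position: [0.3266, 0.464, 0.519]
tcp_rot: [[0.634, 0.773, -0.0], [0.773, -0.634, -0.0], [-0.0, 0.0, -1.0]]
force: [1.0, 0.4, 0.4]
gripper_width: -0.0001
```

Request:
servo_tool(steps=[{"linear": [19,-35,0],"delta_rot": [0,0,-0.065],"gripper": 0},{"linear": [38,-71,0],"delta_rot": [0,0,-0.13],"gripper": 0},{"linear": [57,-106,0],"delta_rot": [0,0,-0.195],"gripper": 0},{"linear": [76,-142,0],"delta_rot": [0,0,-0.26],"gripper": 0},{"linear": [95,-177,0],"delta_rot": [0,0,-0.325],"gripper": 0},{"linear": [114,-213,0],"delta_rot": [0,0,-0.39],"gripper": 0},{"linear": [133,-249,0],"delta_rot": [0,0,-0.455],"gripper": 0},{"linear": [152,-284,0],"delta_rot": [0,0,-0.52],"gripper": 0},{"linear": [171,-320,0],"delta_rot": [0,0,-0.585],"gripper": 0},{"linear": [190,-355,0],"delta_rot": [0,0,-0.65],"gripper": 0},{"linear": [209,-391,0],"delta_rot": [0,0,-0.715],"gripper": 0},{"linear": [225,-420,0],"delta_rot": [0,0,-0.776],"gripper": 0}])

```text
time_s: 2.5
position: [0.5514, 0.0436, 0.5192]
tcp_rot: [[0.994, 0.107, -0.0], [0.107, -0.994, -0.0], [-0.0, 0.0, -1.0]]
force: [0.2, 0.4, -0.3]
gripper_width: -0.0
```

Now down to z = 0.192.

Request:
servo_tool(steps=[{"linear": [0,0,-40],"gripper": 0,"delta_rot": [0,0,0]},{"linear": [0,0,-85],"gripper": 0,"delta_rot": [0,0,0]},{"linear": [0,0,-130],"gripper": 0,"delta_rot": [0,0,0]},{"linear": [0,0,-175],"gripper": 0,"delta_rot": [0,0,0]},{"linear": [0,0,-220],"gripper": 0,"delta_rot": [0,0,0]},{"linear": [0,0,-260],"gripper": 0,"delta_rot": [0,0,0]},{"linear": [0,0,-295],"gripper": 0,"delta_rot": [0,0,0]},{"linear": [0,0,-327],"gripper": 0,"delta_rot": [0,0,0]},{"linear": [0,0,-327],"gripper": 0,"delta_rot": [0,0,0]}])

```text
time_s: 3.4
position: [0.5487, 0.0459, 0.1887]
tcp_rot: [[0.994, 0.111, -0.007], [0.111, -0.994, -0.002], [-0.007, 0.001, -1.0]]
force: [0.7, -0.7, -0.1]
gripper_width: 0.0003
```

```bash
python3 - <<'E'
from cell import r
from h import *
s=r.observe();print(s['time_s'],s['position'],s['force'])
for n in ['side','wrist','top']:
    c=r.camera(n);np.savez(n+'1.npz',**c);f=c['frame'][:,:,::-1]
    if n=='side': print(blobs(c)); f=cv2.resize(f[200:350,60:260],None,fx=4,fy=4,interpolation=2)
    if n=='top': print(blobs(c)); f=cv2.resize(f[70:220,60:260],None,fx=4,fy=4,interpolation=2)
    cv2.imwrite(f'pics/{n}1.png',f)
E
```

```text
3.4 [0.54868637 0.04592409 0.18874106] [ 0.66747694 -0.70016461 -0.14664552]
[(array([139.1, 270.6]), array([134, 267,  11,   9,  41], dtype=int32)), (array([145. , 276.5]), array([141, 272,   9,  10,  46], dtype=int32))]
[(array([155. , 149.9]), array([151, 145,   9,  11,  83], dtype=int32)), (array([344.4, 212.6]), array([339, 206,  12,  14, 108], dtype=int32))]
```

View pics/side1.png

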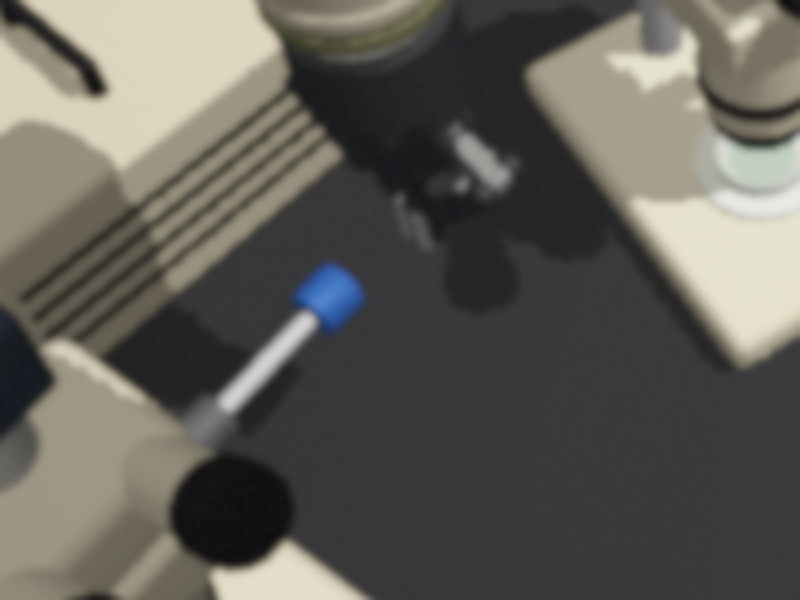

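View pics/wrist1.png

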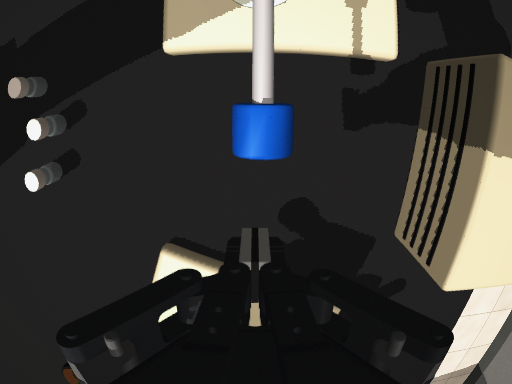

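Side: the fingertips are clear of the knob, which sits at full-image (142,274). Wrist: knob at (262,131), fingers at (256,240), so they are aligned to about 3 mm. I'm closing in.

Request:
servo_tool(steps=[{"linear": [1,9,2],"delta_rot": [0,0,0],"gripper": 0},{"linear": [0,18,2],"delta_rot": [0,0,0],"gripper": 0},{"linear": [-1,26,2],"delta_rot": [0,0,0],"gripper": 0},{"linear": [-1,32,2],"delta_rot": [0,0,0],"gripper": 0},{"linear": [-1,32,2],"delta_rot": [0,0,0],"gripper": 0},{"linear": [-1,32,2],"delta_rot": [0,0,0],"gripper": 0}])

```text
time_s: 4.15
position: [0.55, 0.0782, 0.1943]
tcp_rot: [[0.994, 0.111, 0.0], [0.111, -0.994, -0.0], [0.0, 0.0, -1.0]]
force: [-0.3, -0.7, -1.4]
gripper_width: 0.0001
```

```bash
cat > look.py <<'E'
import sys
from cell import r
from h import *
k=sys.argv[1]
s=r.observe();print(s['time_s'],s['position'].round(4),s['force'].round(2))
for n in ['side','wrist','top']:
    c=r.camera(n);np.savez(n+k+'.npz',**c);f=c['frame'][:,:,::-1]
    if n!='wrist': print([(b[0],b[1][:4],b[1][4]) for b in blobs(c)])
    if n=='side': f=cv2.resize(f[200:350,60:260],None,fx=4,fy=4,interpolation=2)
    if n=='top': f=cv2.resize(f[70:220,60:260],None,fx=4,fy=4,interpolation=2)
    cv2.imwrite(f'pics/{n}{k}.png',f)
E
python3 look.py 2
```

```text
4.15 [0.55   0.0782 0.1943] [-0.33 -0.68 -1.39]
[(array([141.2, 273.4]), array([134, 268,  12,  14], dtype=int32), np.int32(70))]
[(array([344.4, 212.7]), array([339, 206,  12,  14], dtype=int32), np.int32(109))]
```

View pics/wrist2.png

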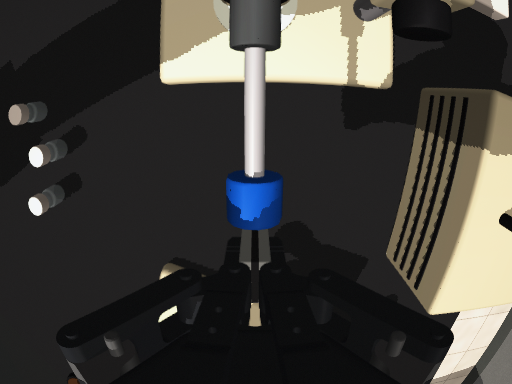

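View pics/side2.png

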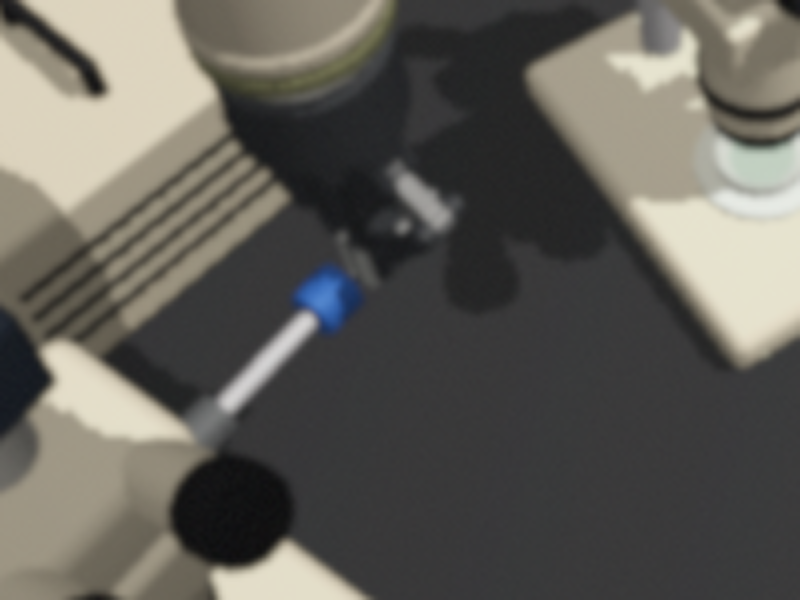

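Wrist: knob centred at x≈254, directly ahead of the fingers at (255,240) with a gap of a few mm. Advancing slowly to find contact.

Request:
servo_tool(steps=[{"linear": [0,2,0],"delta_rot": [0,0,0],"gripper": 0},{"linear": [0,4,0],"delta_rot": [0,0,0],"gripper": 0},{"linear": [-1,6,0],"delta_rot": [0,0,0],"gripper": 0},{"linear": [-1,6,0],"delta_rot": [0,0,0],"gripper": 0}])

```text
time_s: 4.7
position: [0.5488, 0.0844, 0.1942]
tcp_rot: [[0.994, 0.111, -0.0], [0.111, -0.994, 0.0], [-0.0, -0.0, -1.0]]
force: [0.1, 0.1, -0.3]
gripper_width: 0.0
```

Request:
servo_tool(steps=[{"linear": [0,2,0],"delta_rot": [0,0,0],"gripper": 0},{"linear": [0,2,0],"delta_rot": [0,0,0],"gripper": 0}])

```text
time_s: 4.9
position: [0.549, 0.0863, 0.1943]
tcp_rot: [[0.994, 0.111, 0.0], [0.111, -0.994, 0.0], [0.0, -0.0, -1.0]]
force: [0.7, -0.6, -0.3]
gripper_width: -0.0001
```

Request:
servo_tool(steps=[{"linear": [0,2,0],"delta_rot": [0,0,0],"gripper": 0},{"linear": [0,2,0],"delta_rot": [0,0,0],"gripper": 0}])

```text
time_s: 5.1
position: [0.5489, 0.0878, 0.1943]
tcp_rot: [[0.994, 0.111, -0.0], [0.111, -0.994, -0.0], [-0.0, 0.0, -1.0]]
force: [-1.1, -0.5, 0.4]
gripper_width: 0.0001
```

Request:
servo_tool(steps=[{"linear": [0,2,0],"delta_rot": [0,0,0],"gripper": 0},{"linear": [0,2,0],"delta_rot": [0,0,0],"gripper": 0}])

```text
time_s: 5.3
position: [0.5487, 0.0895, 0.1942]
tcp_rot: [[0.994, 0.11, -0.001], [0.11, -0.994, -0.001], [-0.001, 0.001, -1.0]]
force: [-0.8, -3.1, 1.5]
gripper_width: 0.0001
```

Request:
servo_tool(steps=[{"linear": [0,2,0],"delta_rot": [0,0,0],"gripper": 0},{"linear": [0,2,0],"delta_rot": [0,0,0],"gripper": 0}])

```text
time_s: 5.5
position: [0.5486, 0.0914, 0.1943]
tcp_rot: [[0.994, 0.11, -0.001], [0.11, -0.994, -0.001], [-0.001, 0.001, -1.0]]
force: [-2.3, -4.0, 2.3]
gripper_width: 0.0
```

```bash
python3 look.py 3
```

```text
5.5 [0.5486 0.0914 0.1943] [-2.34 -4.    2.25]
[(array([137.7, 274.8]), array([132, 271,  11,  11], dtype=int32), np.int32(46))]
[(array([344.4, 212.6]), array([339, 206,  12,  14], dtype=int32), np.int32(107))]
```

View pics/wrist3.png

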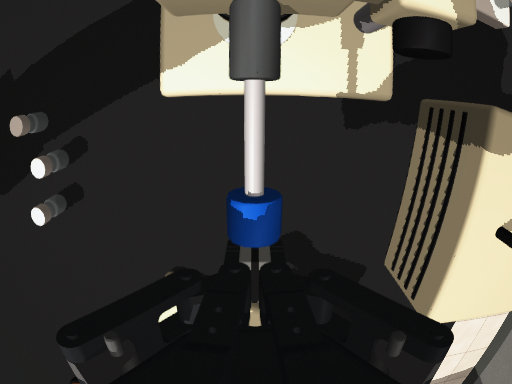

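Wrist: the fingers touch the knob at (255,240). Contact was at y≈0.088 and the force shows about 3 mm pushed, so I'll push about 19 mm more.

Request:
servo_tool(steps=[{"linear": [0,3,0],"delta_rot": [0,0,0],"gripper": 0},{"linear": [-1,6,0],"delta_rot": [0,0,0],"gripper": 0},{"linear": [-1,9,0],"delta_rot": [0,0,0],"gripper": 0},{"linear": [-1,12,0],"delta_rot": [0,0,0],"gripper": 0},{"linear": [-2,15,0],"delta_rot": [0,0,0],"gripper": 0},{"linear": [-2,17,0],"delta_rot": [0,0,0],"gripper": 0},{"linear": [-2,19,0],"delta_rot": [0,0,0],"gripper": 0},{"linear": [-2,19,0],"delta_rot": [0,0,0],"gripper": 0}])

```text
time_s: 6.45
position: [0.5471, 0.1115, 0.1943]
tcp_rot: [[0.994, 0.111, 0.0], [0.111, -0.994, 0.0], [0.0, -0.0, -1.0]]
force: [-0.1, -0.0, 0.2]
gripper_width: -0.0
```

```bash
python3 look.py 4
```

```text
6.45 [0.5471 0.1115 0.1943] [-0.14 -0.02  0.21]
[(array([129.7, 283.7]), array([124, 279,  11,  13], dtype=int32), np.int32(51))]
[(array([344.4, 212.8]), array([339, 207,  12,  13], dtype=int32), np.int32(106))]
```

View pics/wrist4.png

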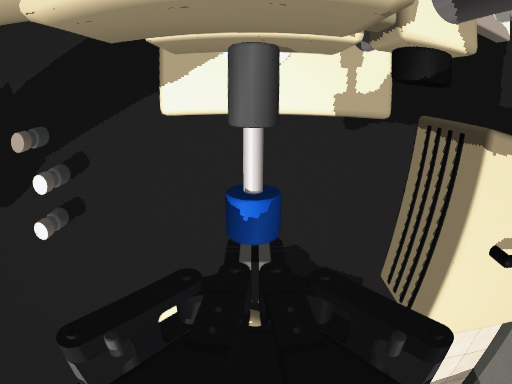

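Zero force, and the knob sits just ahead of the fingers at (253,215), so the rod was drawn into its click. Backing off to check.

Request:
servo_tool(steps=[{"linear": [1,-10,0],"delta_rot": [0,0,0],"gripper": 0},{"linear": [3,-30,0],"delta_rot": [0,0,0],"gripper": 0},{"linear": [6,-60,0],"delta_rot": [0,0,0],"gripper": 0},{"linear": [9,-90,0],"delta_rot": [0,0,0],"gripper": 0},{"linear": [10,-100,20],"delta_rot": [0,0,0],"gripper": 0},{"linear": [10,-100,60],"delta_rot": [0,0,0],"gripper": 0},{"linear": [10,-100,100],"delta_rot": [0,0,0],"gripper": 0},{"linear": [10,-100,140],"delta_rot": [0,0,0],"gripper": 0},{"linear": [10,-100,180],"delta_rot": [0,0,0],"gripper": 0},{"linear": [10,-100,200],"delta_rot": [0,0,0],"gripper": 0},{"linear": [10,-100,200],"delta_rot": [0,0,0],"gripper": 0},{"linear": [10,-100,200],"delta_rot": [0,0,0],"gripper": 0}])

```text
time_s: 7.8
position: [0.5567, 0.0104, 0.3941]
tcp_rot: [[0.994, 0.11, 0.0], [0.11, -0.994, 0.0], [0.0, -0.0, -1.0]]
force: [-0.1, 0.6, -1.1]
gripper_width: -0.0001
```

```bash
python3 look.py 5; python3 - <<'E'
from h import *
for n in('side','top'):
    for k in '05':
        c=load(n+k+'.npz'); h=cv2.cvtColor(c['frame'],cv2.COLOR_RGB2HSV);m=cv2.inRange(h,(105,150,80),(128,255,255))
        cnt,l,s,ce=cv2.connectedComponentsWithStats(cv2.dilate(m,np.ones((3,3))))
        for i in range(1,cnt):
            if 60<s[i,4]<400:print(n,k,ce[i].round(1),s[i],plane(c,ce[i],.2).round(4))
E
```

```text
7.8 [0.5567 0.0104 0.3941] [-0.1   0.64 -1.15]
[(array([305.2, 167.7]), array([302, 165,   7,   6], dtype=int32), np.int32(29)), (array([128.9, 281.2]), array([124, 278,  11,   8], dtype=int32), np.int32(38)), (array([134.9, 287.1]), array([130, 282,  10,  10], dtype=int32), np.int32(51))]
[(array([142.9, 148.4]), array([139, 145,   9,   8], dtype=int32), np.int32(69)), (array([344.5, 212.8]), array([339, 207,  12,  13], dtype=int32), np.int32(106))]
side 0 [188.6 154.9] [173 144  33  24 170] [ 0.7094 -0.1708  0.2   ]
side 0 [232.2 153.5] [228 148   9  12  79] [ 0.6346 -0.2395  0.2   ]
side 0 [303.7 165.3] [296 159  15  14 156] [ 0.4839 -0.315   0.2   ]
side 0 [142.2 273.6] [133 265  19  19 240] [0.5478 0.1048 0.2   ]
side 5 [232.2 153.9] [228 148   9  12  86] [ 0.6337 -0.2384  0.2   ]
side 5 [193.4 158.6] [182 151  23  17 111] [ 0.692  -0.1694  0.2   ]
side 5 [303.7 165.3] [296 159  15  14 155] [ 0.4839 -0.3149  0.2   ]
side 5 [132.  284.4] [122 276  20  19 249] [0.5446 0.1313 0.2   ]
top 0 [155.7 149.5] [149 143  14  14 168] [0.5454 0.1079 0.2   ]
top 0 [344.5 212.8] [337 205  16  16 193] [ 0.4835 -0.3101  0.2   ]
top 5 [142.6 148.3] [137 143  12  11 121] [0.5429 0.1363 0.2   ]
top 5 [344.4 212.8] [337 205  16  16 192] [ 0.4835 -0.31    0.2   ]
```

View pics/side5.png

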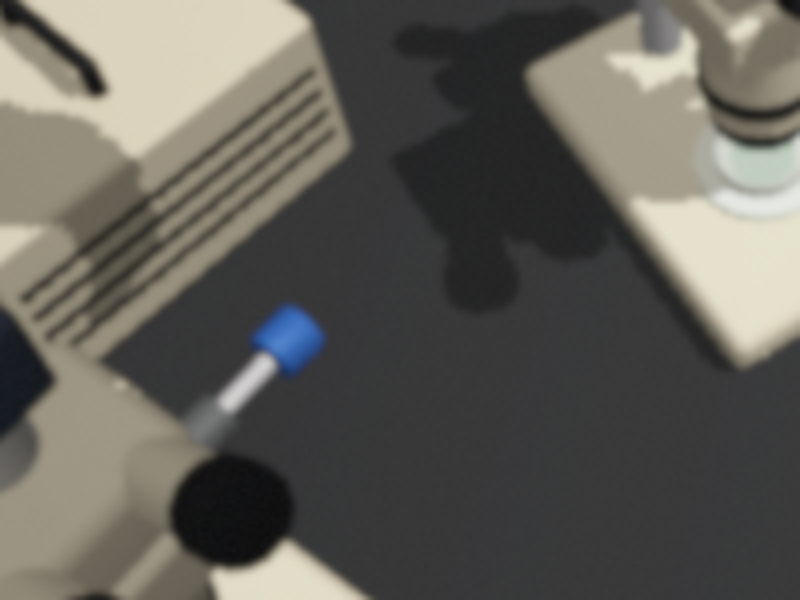

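View pics/top5.png

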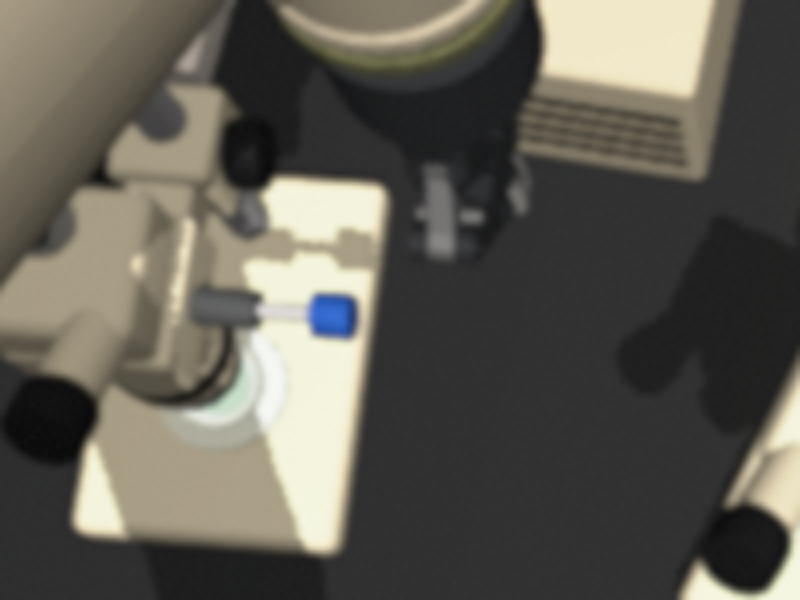

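Both views agree that the knob moved in about 27 mm (26.5 mm side, 28 mm top). It now sits at full-image (132,284) in the side view and (143,148) in the top view. The plain knob has not moved, and the arm is clear of everything.

```bash
python3 -c "
from cell import r
print(r.finish_job())"
```

```text
the job is handed in; nothing more can be done
None
```

I pushed the camera microscope's rod in to its middle click with the closed fingertips, then backed the arm off and handed the job in at about 8 s. No verdict was reported.

- **Push:** I felt contact at about y = 0.088 m and pushed roughly 22–23 mm. The rod drew itself the rest of the way, and the force fell to zero before I retreated.
- **Rod position:** after the retreat, the knob's shift measured about 26.5 mm in the side view and 28 mm in the top view. The target is 26 mm ± 6, and the two views differ by about the calibration error. I checked this in a single set of pictures, so I did not measure the rod's velocity.
- **Other microscope:** its knob stayed within 0.1 px of its starting position in both views.
- **Arm:** it ended clear of everything, with only about 1 N of noise on the force reading. None of my checks failed.

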